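# Zero the turns counter and hold the coil winder's tensioner open

### The arm

A 6-joint arm with a two-finger parallel gripper is mounted at the origin on the work surface. World frame = base frame: x ahead of the robot, y to its left, z up, the work surface at z = 0. Lengths are in m, angles in degrees, forces in N, time in s.
With the tool pointing down it reaches from about 0.275 to 0.825 m from the base axis. Payload 5.2 kg.
Tool frame: the origin (TCP) lies on the front face of the gripper's body, between the roots of the fingers; the fingertips stand 84 mm ahead of it and the grasp point (between the pads) lies env.grasp_offset ahead of it (env.grasp_offset is the distance from the TCP to the grasp point, in m); z points along the fingers, y is the line along which they close (so a half turn about z gives the same grasp; the last joint's range is limited). The gripper opens to 93 mm and grips with 3 to 60 N. Pads are 15 mm wide; open, the fingers measure 128 mm over their backs; the gripper's body (75 mm by 188 mm) begins 65 mm behind the grasp point.
Start: joints at [64.584, 14.817, 87.949, -0, 77.235, -11.62], TCP at [0.131, 0.534, 0.303] pointing down, gripper open.
Joint ranges: [-179.93, 179.93], [-52.35, 119.4], [10.71, 147.94], [-69.91, 249.91], [12.55, 155.21], [-178.61, 178.61]. Speed limits (degrees/s): [147.25, 147.25, 180, 180, 180, 180].

### API

Orientations are given as a 3x3 rotation matrix whose columns are the frame's x, y, z axes.
In Python, from bench import sense, viewer, env gives the robot as it stands.
- The arm moves only by the shell command python3 -m crank 'ROWS' [OPENING] [FORCE]. ROWS is JSON, a list of rows, each an object with "offset": the shift along the tool's x, y, z as a fraction of full scale, a list of three; "twist": the turn, a rotation vector about the tool's x, y, z as a fraction of full scale, a list of three. In form: [{"offset": [x, y, z], "twist": [rx, ry, rz]}, ...]. A call has 1 to 5 rows; each row is the pose to reach, as a shift and turn from the pose commanded when the call began, along the tool's axes at that moment, turning the shorter way round; what a row does not reach only later rows make up. Full scale, the value 1, is 1000 mm for a shift and 2 pi rad for a turn. A row lasts 1/12 s, in which the tool goes at most 41.7 mm and 7.16 degrees, less where a joint would pass 70% of its speed; a pose out of reach is approached as far as the arm can. A call with a number of a shift or a turn outside -1 to 1 is refused whole. A call with a gripper value outside its range is refused whole. OPENING is the closure, from -1 (fully open) to 1 (shut), set as the call begins (- or left out, the last holds). The fingers move at their own pace and stop on an object; FORCE is the grip in N (left out, the last holds). Time passes only in rows, so rows that repeat a pose let the fingers close. It gives the time, the measured TCP pose, the force, the opening and the grip force at its end, in the units of the state.
- sense(): the state, without advancing time (a new reading comes with each control period).
- viewer.read_camera(name): name is "scene" or "top"; returns the picture (420x560x3 uint8, red, green, blue); there is no depth.
- viewer.camera_params(name): a dict with "K" (3x3 intrinsics, pixels), "world_to_cam" (4x4, takes a point from world to camera coordinates). Camera axes: x right, y up, looking along -z (the intrinsics and any distortion apply to the point x, -y, -z); pixel columns grow to the right and rows downward; lengths in m; the calibration is good to about 2 mm. A picture is of the moment at which its call begins. camera_params takes no time and is no camera call.
- env.hand_in(): hands the job in; it is judged then, once.
The state is a dict: "clock": time; "q": joint angles; "joint_velocities": joint speeds; "joint_efforts": joint torques, N m; "ee_pos": TCP position; "tcp_rot": TCP orientation; "contact_force": force on the tool from outside, world axes, zero at the start; "torque": the same for the moment, N m; "opening": finger opening in m; "gripper_force": force on a finger pad.
Only numpy, scipy, OpenCV 4.12 (cv2) and the standard library are available. Lean on these libraries where they do the work, as an engineer would, in place of code of your own. Each camera call takes 0.05 s, during which the arm holds its last target. There are 200 camera calls.

### The job

Get the green coil winder ready for threading: on the white turns counter, turn the black reset knob anticlockwise (seen from above) all the way back to its zero stop, so that its white pointer line meets the red mark. Then push the winder's sprung tensioner arm (the one with the upright red pad) back towards the steel mandrel until it has clicked right past its brass pawl, and keep holding it compressed there, still: the pawl only clicks and does not catch the arm, so finish while holding it. Leave the other things on the bench where they are.

Things in the scene. Friction and masses are not known exactly. Their poses are not given: they have to be found in the camera images.
- winder: Coil winder: green base plate 200 (x) x 310 (y) x 14 mm, fixed; origin at the centre of its underside. Tensioner pivot at (0, -40) mm. Steel mandrel 10 mm thick along y at x +80, 60 mm up; grey headstock (x 47 to 97, y -140 to -70, top 89 mm up), grey tail post (x 60 to 96, y 121 to 143, top 76 mm up).
- swing (a joint): Angle of the tensioner arm, rad. 0 = at rest at its front stop; grows as the pad is pushed towards the mandrel (clockwise from above); end stop 0.78. Spring at the pad: 2 N at 0, 6 N at 0.52, 8 N at 0.78; the pawl adds about 3 N near 0.3, its tooth crests at 0.38 and comes free, the click over, at 0.52 (yellow mark on the plate). Let go, the arm swings back to 0.
- tensioner: The swinging aluminium tensioner arm with its red pad; origin on its pivot axis, 24 mm above the bench; own y along the arm, own x the way to push.
- pad (a point): Upright red pad near the end of the tensioner arm, 10 mm thick (own x), 44 mm wide (own y), 62 mm tall; this point is the centre of its underside, 34 mm above the bench. Own x points the way to push, own y along the arm, away from the pivot, which is 110 mm away along -y. The arm below is a bar 16 mm wide, top 34 mm above the bench.
- counter: Turns counter: white box 125 (x) x 115 (y) x 40 mm fixed to the bench, origin at the centre of its underside. Round dial on top with a red zero mark towards its own -x.
- knob (a joint): Angle of the reset knob, rad. 0 = the zero stop (white pointer line at the red mark); grows clockwise seen from above. It stays where it is left; turns easily (0.03 N m).
- knob_grip (a point): On the axis of the black reset knob, 77 mm above the bench, at the height to grip. The grip is an upright bar 42 mm long (own x), 14 mm thick (own y), its top 84 mm above the bench, its foot 54 mm; white pointer line on its own -x half. Turns with the knob.
- bobbin: copper bobbin, 44 mm across, 32 mm tall: a bystander; origin at the centre of its underside
- jar: lidded glass jar, 64 mm across, 60 mm tall: a bystander; origin at the centre of its underside
- bench_block: square steel bench block, 90 x 90 x 20 mm: a bystander; origin at the centre of its underside
- bur_stand: round blue tiered stand full of burs, 124 mm across, 92 mm tall: a bystander; origin at the centre of its underside
- brush: wooden-handled brush, 170 mm long, lying: a bystander; origin at the centre of its underside (middle of its length)
- screwdriver: yellow-handled screwdriver, 160 mm long, lying: a bystander; origin at the centre of its underside (middle of its length)
Things that resemble listed ones, but are neither listed nor needed, are in the scene too. What is meant by the counter is not brown, purple or turquoise, and is the smaller of those in its own colour.

How it is judged:
By the outcome, as a careful person would: the job done as asked, in the order asked, and still so for the second after the job is handed in, while the arm keeps its last pose, push and grip.
It also fails if it takes over 51 s, if anything falls off the work surface, if the arm or the gripper's body presses on something with over 40 N, if the wrist force passes 120 N, or if a joint passes its speed limit or range.

## Working session

There is one attempt and no reset: what is moved stays moved. The work goes in short steps, Python scripts to look and compute and a shell command to move; the robot and the scene stay as the last step left them, time stands still between calls to the robot, and variables do not carry over. Pictures are saved under pics/ and viewed, at most 10 in all, crops included, and the job is handed in when it is done.

```bash
mkdir -p pics; ls
python3 - <<'E'
from bench import sense, viewer, env
import cv2,json,numpy as np
for n in("scene","top"):
    im=viewer.read_camera(n); cv2.imwrite(f"pics/{n}0.png",cv2.cvtColor(im,cv2.COLOR_RGB2BGR))
    p=viewer.camera_params(n); print(n,{k:np.round(v,4).tolist() if not isinstance(v,str) else v for k,v in p.items()})
s=sense();print(s["ee_pos"],s["tcp_rot"],s["clock"],s["opening"],env.grasp_offset)
E
```

```text
pics
scene {'K': [[423.5611, 0.0, 274.831], [0.0, 423.5611, 219.0422], [0.0, 0.0, 1.0]], 'world_to_cam': [[-0.1525, 0.9883, 0.0082, 0.0967], [-0.8491, -0.1353, 0.5107, 0.3898], [0.5058, 0.0709, 0.8597, -1.4621], [0.0, 0.0, 0.0, 1.0]]}
top {'K': [[382.9351, 0.0, 285.3879], [0.0, 382.9351, 205.6045], [0.0, 0.0, 1.0]], 'world_to_cam': [[-0.007, -1.0, 0.0004, 0.0133], [0.985, -0.0068, 0.1723, -0.5041], [-0.1723, 0.0016, 0.9851, -1.1131], [0.0, 0.0, 0.0, 1.0]]}
[0.13099804 0.53382123 0.30199205] [[-9.71147514e-01  2.38478539e-01 -7.01570305e-04]
 [ 2.38479348e-01  9.71146429e-01 -1.48823224e-03]
 [ 3.26416045e-04 -1.61260307e-03 -9.99998646e-01]] 0.1 0.0926799490585902 0.0653
```

View pics/scene0.png

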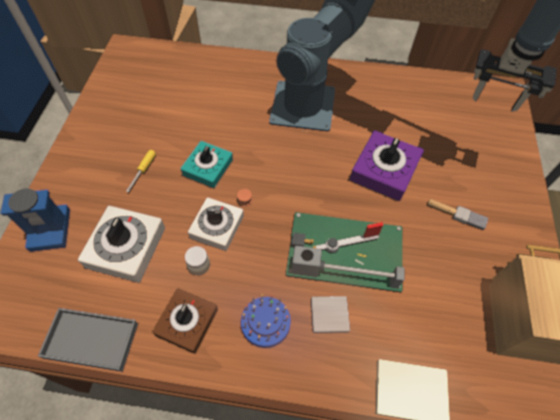

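View pics/top0.png

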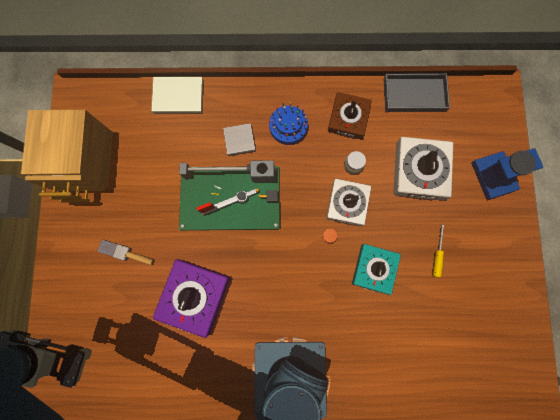

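The scene view shows the smaller white counter at (216,220) and the winder at (345,250). In the top view they are at (350,201) and (230,197). I'll enlarge both.

Run:
```python
import cv2,numpy as np
t=cv2.imread("pics/top0.png");s=cv2.imread("pics/scene0.png")
def c(i,x,y,w,h,f):return cv2.resize(i[y:y+h,x:x+w],None,fx=f,fy=f,interpolation=cv2.INTER_CUBIC)
a=np.hstack([c(t,320,170,60,60,6.6),c(s,184,190,66,66,6)]);
b=np.hstack([c(t,174,150,114,84,3.5),c(s,284,205,128,94,3.1)][:1]);b2=c(s,284,205,128,94,3.1)
h=min(b.shape[0],b2.shape[0]);bb=np.hstack([b[:h],b2[:h]])
w=min(a.shape[1],bb.shape[1],800);
print(a.shape,bb.shape)
o=np.vstack([a[:300*2,:w],bb[:,:w]]);cv2.imwrite("pics/crop0.png",cv2.resize(o,None,fx=600/o.shape[0],fy=600/o.shape[0]) if o.shape[0]>600 else o)
```

```text
(396, 792, 3) (291, 796, 3)
```

View pics/crop0.png

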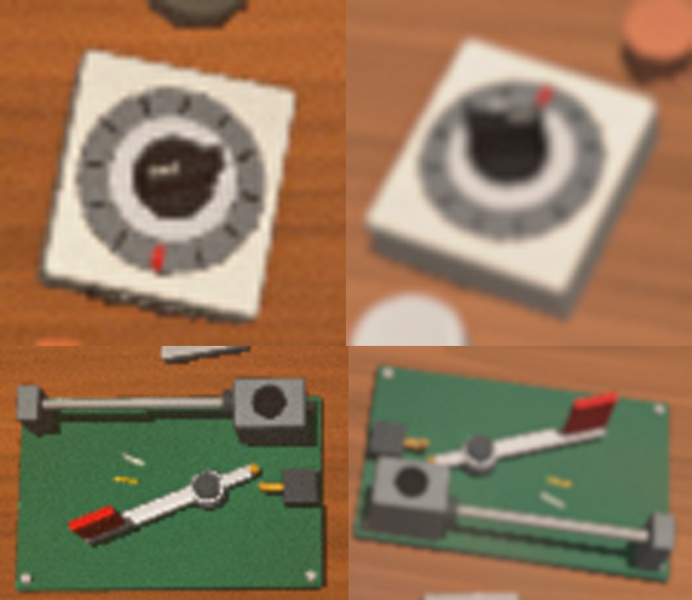

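```bash
cat > h.py <<'E'
import cv2,numpy as np
from bench import sense, viewer, env
def cam(n):
    p=viewer.camera_params(n);return np.array(p["K"]),np.array(p["world_to_cam"])
def proj(n,P):
    K,T=cam(n);c=T[:3,:3]@np.asarray(P,float)+T[:3,3];u=K@(c*[1,-1,-1]);return u[:2]/u[2]
def cast(n,uv,z):
    K,T=cam(n);d=np.linalg.inv(K)@[*uv,1.]*[1,-1,-1];R=T[:3,:3];d=R.T@d;o=-R.T@T[:3,3];return (o+d*(z-o[2])/d[2])
def big(m):
    cs,_=cv2.findContours(m.astype(np.uint8),cv2.RETR_EXTERNAL,cv2.CHAIN_APPROX_NONE);return max(cs,key=cv2.contourArea)
def hsv(n,f):
    return cv2.cvtColor(cv2.imread(f),cv2.COLOR_BGR2HSV).astype(int)
def win(sh,x,y,w,h):
    m=np.zeros(sh[:2],bool);m[y:y+h,x:x+w]=1;return m
E
python3 - <<'E'
from h import *
np.set_printoptions(precision=4,suppress=True)
W={"top":dict(c=(320,170,58,62),w=(174,150,114,84)),"scene":dict(c=(184,192,62,58),w=(284,205,128,94))}
for n in W:
    H=hsv(n,f"pics/{n}0.png");h,s,v=H[...,0],H[...,1],H[...,2]
    wc=win(H.shape,*W[n]["c"]);ww=win(H.shape,*W[n]["w"])
    white=wc&(s<60)&(v>110); box=cv2.minAreaRect(big(white)) 
    q=np.array([cast(n,p,.04) for p in cv2.boxPoints(box)]);print(n,"box",q[:,:2].tolist(),q.mean(0))
    red=wc&((h<6)|(h>174))&(s>150)&(v>120); 
    ys,xs=np.nonzero(red);print(" red mark",xs.mean(),ys.mean(),len(xs),cast(n,(xs.mean(),ys.mean()),.0415))
    # white ring (bright disc around the knob)/dial grey
    blk=wc&(v<55); c=big(blk);e=cv2.minAreaRect(c);print(" knob black",e,cast(n,e[0],.07))
    g=ww&(h>50)&(h<90)&(s>80)&(v>30); c=cv2.convexHull(big(g));e=cv2.minAreaRect(c)
    a=cv2.approxPolyDP(c,6,True)[:,0];q=np.array([cast(n,p,.014) for p in a]);print(" winder",a.tolist(),q[:,:2].tolist())
    r=ww&((h<8)|(h>172))&(s>150)&(v>70);c=big(r);e=cv2.boxPoints(cv2.minAreaRect(c));print(" pad",e.tolist(),[cast(n,p,.096)[:2].tolist() for p in e])
    yl=ww&(h>20)&(h<35)&(s>140)&(v>130);k,l,st,ce=cv2.connectedComponentsWithStats(yl.astype(np.uint8));print(" yellow",st[1:,4],ce[1:].tolist(),[cast(n,p,.014)[:2].tolist() for p in ce[1:]])
E
```

```text
top box [[0.4659369569458922, -0.11291593886806092], [0.5890909164398465, -0.14048281310471597], [0.5648413944603675, -0.25393231698555374], [0.44253569663468406, -0.22441249731656307]] [ 0.5156 -0.1829  0.04  ]
 red mark 346.8 214.6 5 [ 0.4758 -0.1751  0.0415]
 knob black ((349.696044921875, 201.17198181152344), (11.98532485961914, 6.5293192863464355), 10.30484676361084) [ 0.5116 -0.1804  0.07  ]
 winder [[278, 167], [278, 228], [179, 228], [182, 177]] [[0.6332035480147667, 0.0322000964112475], [0.4397767380958305, 0.032913057095618], [0.4418919899645196, 0.3366503770038852], [0.6028291423616593, 0.33380382424500066]]
 pad [[196.2413787841797, 207.1034393310547], [211.06895446777344, 201.1724090576172], [213.7586212158203, 207.8965606689453], [198.93104553222656, 213.8275909423828]] [[0.49244020645963194, 0.26667647477327244], [0.5095248854241563, 0.2244328462336083], [0.4897728485619541, 0.21616906905196456], [0.47279398428244535, 0.2583060161175115]]
 yellow [10  5] [[214.6, 193.4], [264.0, 196.0]] [[0.5495297743226465, 0.2301260211048915], [0.5401988618099746, 0.07613106155607349
[... 349 characters left out ...]
15], [366, 223], [361, 233], [318, 243]] [[0.49903443460463714, 0.03094068296120397], [0.44583585614608, 0.050090980151547795], [0.44359190616784516, 0.2338333339873117], [0.4785519622316263, 0.22132939595502127], [0.5291061079912172, 0.1048686951351549]]
 pad [[362.76470947265625, 226.05886840820312], [381.82354736328125, 221.29415893554688], [384.35296630859375, 231.41180419921875], [365.29412841796875, 236.176513671875]] [[0.5046825795543389, 0.2122589285976531], [0.4822214248822101, 0.26131016451918926], [0.5119556829661562, 0.2685797611152808], [0.5338993973209798, 0.22015620115128337]]
 yellow [] [] []<stdin>:10: RuntimeWarning: Mean of empty slice.
  ret = ret.dtype.type(ret / rcount)
```

Run:
```python
import cv2,numpy as np
t=cv2.imread("pics/top0.png")
a=cv2.resize(t[182:222,328:368],None,fx=14,fy=14,interpolation=cv2.INTER_NEAREST)
a=np.clip(a.astype(float)*1.6,0,255).astype(np.uint8)
cv2.imwrite("pics/knob0.png",a)
```

```text
(no output)
```

View pics/knob0.png

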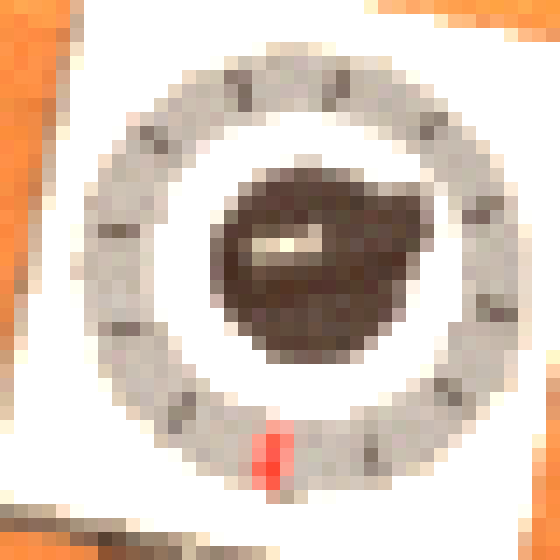

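The enlarged knob shows the dial centred near crop (306,272), the red mark at (272,455) and the pointer line at about (250–320,243). The bar's other end is near (430,208), so the pointer faces left (+y), roughly 80° clockwise of zero.

Run:
```python
from h import *
np.set_printoptions(precision=4,suppress=True)
d=np.array([349.36,200.95]); ax=cast("top",d,.0415);print("axis",ax)
H=hsv("top","pics/top0.png");h,s,v=[H[...,i] for i in range(3)]
w=win(H.shape,322,172,54,58); c=big((((s<60)&(v>60)&(v<135))&w)&(np.hypot(*(np.indices(v.shape)-d[::-1,None,None]))<18));
e=cv2.fitEllipse(cv2.convexHull(c));print("ring",e,cast("top",e[0],.0415))
red=cast("top",(346.8,214.3),.0415)-ax
f=lambda x,y:cast("top",(x/14+328-.5,y/14+182-.5),.084)
p,q,r=f(250,246),f(320,242),f(430,208)
A=ax.copy();A[2]=.084
a=lambda v:np.degrees(np.arctan2(v[1],v[0]))
print("axis px@.084",proj("top",A),"red",a(red),np.linalg.norm(red),"pointer: mid",a((p+q)/2-A),"line",a(p-q),"opp",a(A-r),np.linalg.norm(p-A),np.linalg.norm(r-A))
A2=cast("scene",(0,0),0);print("scene dial check",proj("scene",ax),proj("scene",A))
# winder corners with subpixel: screw heads / plate edges
g=(h>50)&(h<90)&(s>80)&(v>30)
for col in (190,205,230,255,270):
    rr=np.nonzero(g[150:240,col])[0]+150;print(col,rr.min(),rr.max(),cast("top",(col,rr.max()+.5),.014)[:1],end=" ")
for row in (172,185,205,215,225):
    rr=np.nonzero(g[row,170:290])[0]+170;print(row,rr.min(),rr.max(),cast("top",(rr.max()+.5,row),.014)[1],cast("top",(rr.min()-.5,row),.014)[1])
```

```text
axis [ 0.5176 -0.1844  0.0415]
ring ((349.08636474609375, 201.13734436035156), (30.383901596069336, 31.753602981567383), 139.03286743164062) [ 0.517  -0.1835  0.0415]
axis px@.084 [351.7573 198.2724] red 167.3396375982797 0.04190688381251364 pointer: mid 99.27802513202995 line 92.92723236642101 opp 106.27063801582112 0.018931708787833706 0.019907387471034658
scene dial check [215.8125 220.2962] [214.0518 212.2808]
190 179 229 [0.437] 205 171 229 [0.4367] 230 174 228 [0.4393] 255 183 228 [0.4387] 270 183 228 [0.4384] 172 205 278 0.030686021929358865 0.26362455629873627
185 181 278 0.030850050677313074 0.3374797653886861
205 180 278 0.031098598507875577 0.3380271503079969
215 180 278 0.031221177101790967 0.33675417276223674
225 185 278 0.03134264594596486 0.3201330984731805
```

```bash
cat > go.py <<'E'
# usage: go.py x y z yang  -> offset/twist fractions from the present pose (tool down, tool y at yang deg)
import sys,numpy as np
from scipy.spatial.transform import Rotation as Ro
from bench import sense
x,y,z,a=map(float,sys.argv[1:5]);s=sense();R=np.array(s["tcp_rot"]);p=np.array(s["ee_pos"])
a=np.radians(a);Y=np.array([np.cos(a),np.sin(a),0]);Z=np.array([0,0,-1.]);G=np.c_[np.cross(Y,Z),Y,Z]
print("off",np.round(R.T@(np.array([x,y,z])-p),4),"tw",np.round(Ro.from_matrix(R.T@G).as_rotvec()/2/np.pi,4),"now",p.round(4),"yang",round(np.degrees(np.arctan2(R[1,1],R[0,1])),1),"F",np.round(s["contact_force"],1),"T",np.round(s["torque"],2),"op",round(float(s["opening"]),4),"t",s["clock"])
E
python3 go.py .517 -.184 .25 9
```

```text
off [-0.5461 -0.605   0.0528] tw [-3.000e-04  1.000e-04  1.867e-01] now [0.131  0.5338 0.302 ] yang 76.2 F [ 0.1 -0.8  0.1] T [ 0.01 -0.04  0.04] op 0.0927 t 0.1
```

```bash
python3 -m crank '[{"offset":[-0.546,-0.605,0],"twist":[0,0,0]},{"offset":[-0.546,-0.605,0],"twist":[0,0,0]},{"offset":[-0.546,-0.605,0],"twist":[0,0,0]},{"offset":[-0.546,-0.605,0],"twist":[0,0,0]},{"offset":[-0.546,-0.605,0],"twist":[0,0,0]}]' -1 20; python3 go.py .517 -.184 .25 9
```

```text
clock: 0.52
ee_pos: [0.2298, 0.3489, 0.3023]
tcp_rot: [[-0.971, 0.237, -0.0], [0.237, 0.971, -0.001], [0.0, -0.001, -1.0]]
contact_force: [0.8, -0.2, -0.3]
opening: 0.093
gripper_force: 0.0
off [-0.4055 -0.4494  0.0525] tw [-1.000e-04  0.000e+00  1.869e-01] now [0.2298 0.3489 0.3023] yang 76.3 F [ 0.8 -0.2 -0.3] T [-0.    0.03  0.01] op 0.093 t 0.5167
```

```bash
python3 -m crank '[{"offset":[-0.405,-0.45,0],"twist":[0,0,0.187]},{"offset":[-0.405,-0.45,0],"twist":[0,0,0.187]},{"offset":[-0.405,-0.45,0],"twist":[0,0,0.187]},{"offset":[-0.405,-0.45,0],"twist":[0,0,0.187]},{"offset":[-0.405,-0.45,0],"twist":[0,0,0.187]}]'  >/dev/null; python3 go.py .517 -.184 .25 9
```

```text
off [-0.3887 -0.0803  0.0527] tw [ 0.     -0.      0.0863] now [0.3283 0.1652 0.3027] yang 40.1 F [ 0.1 -0.3  0.8] T [-0.09 -0.02 -0.01] op 0.093 t 0.9333
```

```bash
python3 -m crank '[{"offset":[-0.389,-0.08,0.05],"twist":[0,0,0.086]},{"offset":[-0.389,-0.08,0.05],"twist":[0,0,0.086]},{"offset":[-0.389,-0.08,0.05],"twist":[0,0,0.086]},{"offset":[-0.389,-0.08,0.05],"twist":[0,0,0.086]},{"offset":[-0.389,-0.08,0.05],"twist":[0,0,0.086]}]'  >/dev/null; python3 go.py .517 -.184 .25 9
```

```text
off [-0.1796  0.0616  0.0264] tw [ 0.     -0.      0.0001] now [ 0.428  -0.0163  0.2764] yang 9.0 F [1.  1.3 0.1] T [-0.03  0.02 -0.01] op 0.0927 t 1.35
```

```bash
python3 -m crank '[{"offset":[-0.18,0.062,0.026],"twist":[0,0,0]},{"offset":[-0.18,0.062,0.026],"twist":[0,0,0]},{"offset":[-0.18,0.062,0.026],"twist":[0,0,0]},{"offset":[-0.18,0.062,0.026],"twist":[0,0,0]},{"offset":[-0.18,0.062,0.026],"twist":[0,0,0]}]'  >/dev/null; python3 -m crank '[{"offset":[0,0,0],"twist":[0,0,0]}]' >/dev/null; python3 go.py .517 -.184 .142 9
python3 - <<'E'
from h import *
a=[cv2.cvtColor(viewer.read_camera(n),cv2.COLOR_RGB2BGR) for n in("scene","top")]
cv2.imwrite("pics/a1.png",np.hstack([cv2.resize(a[0][140:280,150:290],(400,400)),cv2.resize(a[1][140:280,280:420],(400,400))]))
E
```

```text
off [ 0.0028 -0.0024  0.1071] tw [-0.0001  0.0001  0.0006] now [ 0.5199 -0.1863  0.2491] yang 9.2 F [ 0.3 -0.2  0.2] T [-0.06  0.04 -0.06] op 0.0929 t 1.85
```

View pics/a1.png

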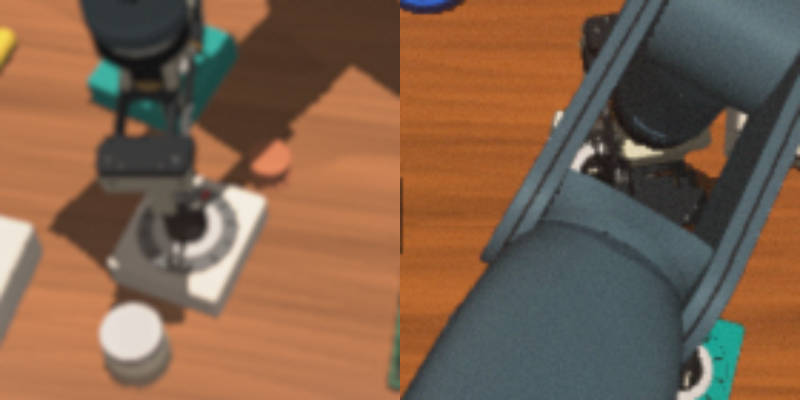

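The gripper hangs above the small white counter with its fingers straddling the knob, seen in the left view at (185,215). Next I lower it and close gently.

```bash
python3 -m crank '[{"offset":[0.002,-0.002,0.035],"twist":[0,0,0]},{"offset":[0.002,-0.002,0.07],"twist":[0,0,0]},{"offset":[0.002,-0.002,0.09],"twist":[0,0,0]},{"offset":[0.002,-0.002,0.107],"twist":[0,0,0]},{"offset":[0.002,-0.002,0.107],"twist":[0,0,0]}]' >/dev/null; python3 go.py .517 -.184 .142 9
python3 -m crank '[{"offset":[0,0,0],"twist":[0,0,0]},{"offset":[0,0,0],"twist":[0,0,0]},{"offset":[0,0,0],"twist":[0,0,0]},{"offset":[0,0,0],"twist":[0,0,0]},{"offset":[0,0,0],"twist":[0,0,0]}]' 1 10; python3 go.py .517 -.184 .142 9
```

```text
off [-0.0074  0.0023 -0.0014] tw [-0.0009 -0.0008  0.0014] now [ 0.5135 -0.177   0.1406] yang 9.5 F [-0.6  0.2  0.6] T [-0.01  0.12  0.01] op 0.0934 t 2.3667
clock: 2.78
ee_pos: [0.5166, -0.1801, 0.1449]
tcp_rot: [[-0.164, 0.986, 0.002], [0.986, 0.164, -0.001], [-0.001, 0.002, -1.0]]
contact_force: [-0.0, -0.5, -0.1]
opening: 0.0647
gripper_force: 0.0
off [-0.0039 -0.0002  0.0029] tw [0.0003 0.0002 0.0012] now [ 0.5166 -0.1801  0.1449] yang 9.4 F [-0.  -0.5 -0.1] T [-0.09  0.07 -0.03] op 0.0647 t 2.7833
```

```bash
for i in 1 2; do python3 -m crank '[{"offset":[0,0,0],"twist":[0,0,0]},{"offset":[0,0,0],"twist":[0,0,0]},{"offset":[0,0,0],"twist":[0,0,0]},{"offset":[0,0,0],"twist":[0,0,0]},{"offset":[0,0,0],"twist":[0,0,0]}]' 1 10 >/dev/null; python3 go.py .517 -.184 .142 9;done
```

```text
off [-0.0041  0.0003  0.0017] tw [-0.     -0.      0.0012] now [ 0.5161 -0.18    0.1437] yang 9.4 F [-0.7 -0.3 -0.4] T [-0.06  0.04  0.04] op 0.031 t 3.2
off [-0.0045  0.0007  0.0016] tw [-0.0002 -0.0001  0.0012] now [ 0.5155 -0.1797  0.1436] yang 9.4 F [-3.   0.7  1.6] T [-0.04  0.58  0.04] op 0.0141 t 3.6167
```

```bash
python3 -m crank '[{"offset":[0,0,0],"twist":[0,0,0]},{"offset":[0,0,0.001],"twist":[0,0,0]},{"offset":[-0.0045,0.0005,0.0015],"twist":[0,0,0]},{"offset":[-0.0045,0.0005,0.0015],"twist":[0,0,0]},{"offset":[-0.0045,0.0005,0.0015],"twist":[0,0,0]}]' 0.3 >/dev/null;  python3 go.py .517 -.184 .142 9
python3 -m crank '[{"offset":[0,0,0],"twist":[0,0,0]},{"offset":[0,0,0],"twist":[0,0,0]},{"offset":[0,0,0],"twist":[0,0,0]},{"offset":[0,0,0],"twist":[0,0,0]},{"offset":[0,0,0],"twist":[0,0,0]}]' 1 15 >/dev/null; python3 go.py .517 -.184 .142 80
```

```text
off [ 0.0008 -0.0005  0.0002] tw [0.0001 0.0001 0.0012] now [ 0.5176 -0.1847  0.1422] yang 9.4 F [-0.   0.2 -0.6] T [-0.05  0.08 -0.  ] op 0.0321 t 4.0333
off [0.0002 0.0006 0.0002] tw [-0.0002 -0.0002 -0.196 ] now [ 0.5164 -0.1843  0.1422] yang 9.4 F [-5.6 -0.9  3.5] T [-0.38  0.9  -0.02] op 0.0139 t 4.45
```

```bash
python3 -m crank '[{"offset":[0,0,0],"twist":[0,0,-0.014]},{"offset":[0,0,0],"twist":[0,0,-0.028]},{"offset":[0,0,0],"twist":[0,0,-0.042]},{"offset":[0,0,0],"twist":[0,0,-0.056]},{"offset":[0,0,0],"twist":[0,0,-0.07]}]' >/dev/null;  python3 go.py .517 -.184 .142 77.4
python3 -m crank '[{"offset":[0,0,0],"twist":[0,0,-0.014]},{"offset":[0,0,0],"twist":[0,0,-0.028]},{"offset":[0,0,0],"twist":[0,0,-0.042]},{"offset":[0,0,0],"twist":[0,0,-0.056]},{"offset":[0,0,0],"twist":[0,0,-0.07]}]' >/dev/null;  python3 go.py .517 -.184 .142 77.4
```

```text
off [-0.0001  0.001   0.0002] tw [-0.0003 -0.0003 -0.1181] now [ 0.5161 -0.1844  0.1422] yang 34.9 F [-6.6 -2.1  3.2] T [-0.49  1.17 -0.01] op 0.0138 t 4.8667
off [-0.0006  0.0011  0.0002] tw [-0.0003 -0.0004 -0.048 ] now [ 0.5159 -0.1847  0.1422] yang 60.1 F [-7.7 -3.3  3. ] T [-0.66  1.3  -0.03] op 0.0138 t 5.2833
```

Forces are small and the bar is following. I'll approach the stop slowly, watching the torque.

```bash
python3 -m crank '[{"offset":[0,0,0],"twist":[0,0,-0.01]},{"offset":[0,0,0],"twist":[0,0,-0.02]},{"offset":[0,0,0],"twist":[0,0,-0.03]},{"offset":[0,0,0],"twist":[0,0,-0.037]},{"offset":[0,0,0],"twist":[0,0,-0.037]}]' >/dev/null;  python3 go.py .517 -.184 .142 77.4
for i in 1 2; do python3 -m crank '[{"offset":[0,0,0],"twist":[0,0,-0.003]},{"offset":[0,0,0],"twist":[0,0,-0.006]},{"offset":[0,0,0],"twist":[0,0,-0.006]}]' >/dev/null;  python3 go.py .517 -.184 .142 77.4; done
```

```text
off [-0.0009  0.0012  0.0002] tw [-0.0003 -0.0005 -0.0113] now [ 0.5158 -0.1849  0.1422] yang 73.3 F [-7.9 -2.9  4.2] T [-0.65  1.34  0.04] op 0.0141 t 5.7
off [-0.0009  0.0012  0.0002] tw [-0.0003 -0.0005 -0.0056] now [ 0.5158 -0.1849  0.1422] yang 75.4 F [-7.1 -3.9  4.9] T [-0.77  1.32  0.02] op 0.0136 t 5.95
off [-0.001   0.0012  0.0002] tw [-0.0003 -0.0005  0.0004] now [ 0.5158 -0.1849  0.1422] yang 77.6 F [-7.3 -4.4  3.5] T [-0.68  1.34  0.06] op 0.014 t 6.2
```

```bash
for i in 1 2 3; do python3 -m crank '[{"offset":[0,0,0],"twist":[0,0,-0.003]},{"offset":[0,0,0],"twist":[0,0,-0.006]},{"offset":[0,0,0],"twist":[0,0,-0.006]}]' >/dev/null;  python3 go.py .517 -.184 .142 77.4; python3 -c "
from bench import sense;s=sense();print(s['gripper_force'],round(s['joint_efforts'][5],3))"; done
```

```text
off [-0.0009  0.0011  0.0002] tw [-0.0002 -0.0005  0.0063] now [ 0.5159 -0.1849  0.1422] yang 79.7 F [-7.5 -4.   4.4] T [-0.73  1.32 -0.33] op 0.0144 t 6.45
15.31382605433464 -0.577
off [-0.0008  0.0011  0.0002] tw [-0.0002 -0.0004  0.0123] now [ 0.516  -0.185   0.1422] yang 81.8 F [-6.6 -4.7  3.1] T [-0.72  1.19 -0.38] op 0.0147 t 6.7
15.663604890578426 -0.592
off [-0.0006  0.0011  0.0002] tw [-0.0002 -0.0003  0.0183] now [ 0.5162 -0.185   0.1422] yang 84.0 F [-5.9 -3.9  2.7] T [-0.74  1.06 -0.36] op 0.0153 t 6.95
16.26455834833905 -0.645
```

Torque jumped to about -0.35 N m from about 79° on, so the knob is against the zero stop. I'll open, lift clear and look.

```bash
python3 -m crank '[{"offset":[0,0,0],"twist":[0,0,0]},{"offset":[0,0,0],"twist":[0,0,0]},{"offset":[0,0,0],"twist":[0,0,0]},{"offset":[0,0,0],"twist":[0,0,0]},{"offset":[0,0,0],"twist":[0,0,0]}]' 0 >/dev/null
python3 -m crank '[{"offset":[0,0,-0.03],"twist":[0,0,0]},{"offset":[0,0,-0.06],"twist":[0,0,0]},{"offset":[0,0,-0.09],"twist":[0,0,0]},{"offset":[0,0,-0.12],"twist":[0,0,0]},{"offset":[0,0,-0.12],"twist":[0,0,0]}]' >/dev/null; python3 go.py .43 .225 .262 112
```

```text
off [0.1324 0.3987 0.0035] tw [-0.0011  0.0014 -0.0778] now [ 0.5198 -0.1854  0.2687] yang 84.0 F [ 0.6 -0.5  0.5] T [-0.03 -0.02 -0.04] op 0.0465 t 7.7833
```

```bash
python3 -m crank '[{"offset":[0.1,0.4,0],"twist":[0,0,0]},{"offset":[0.1,0.4,0],"twist":[0,0,0]},{"offset":[0.1,0.4,0],"twist":[0,0,0]},{"offset":[0.1,0.4,0],"twist":[0,0,0]},{"offset":[0.1,0.4,0],"twist":[0,0,0]}]' 1 20 >/dev/null; python3 go.py .454 .2285 .262 112.8
python3 - <<'E'
from h import *
a=[cv2.cvtColor(viewer.read_camera(n),cv2.COLOR_RGB2BGR) for n in("scene","top")]
cv2.imwrite("pics/a2.png",np.hstack([cv2.resize(a[0][190:250,184:250],None,fx=6,fy=6,interpolation=2),cv2.resize(a[1][171:231,320:386],None,fx=6,fy=6,interpolation=2)]))
E
```

```text
off [0.0552 0.2    0.    ] tw [ 0.      0.     -0.0802] now [0.4877 0.0238 0.262 ] yang 83.9 F [1.2 0.7 0.8] T [-0.02  0.   -0.03] op 0.0176 t 8.2
```

View pics/a2.png

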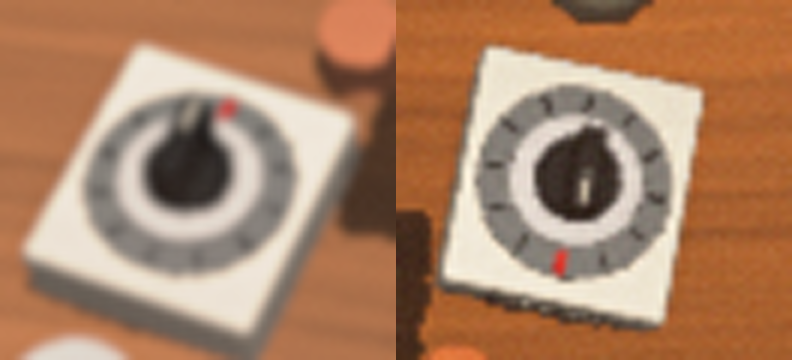

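The top view shows the pointer line from (586,180) to (582,205), pointing at the red mark at (560,263), so the knob is at zero. Next is the tensioner.

```bash
python3 -m crank '[{"offset":[0.055,0.2,0],"twist":[0,0,-0.08]},{"offset":[0.055,0.2,0],"twist":[0,0,-0.08]},{"offset":[0.055,0.2,0],"twist":[0,0,-0.08]},{"offset":[0.055,0.2,0],"twist":[0,0,-0.08]},{"offset":[0.055,0.2,0],"twist":[0,0,-0.08]}]' >/dev/null; python3 go.py .454 .2285 .134 112.8;python3 -m crank '[{"offset":[0,0,0],"twist":[0,0,0]},{"offset":[0,0,0],"twist":[0,0,0]}]' >/dev/null;python3 go.py .454 .2285 .134 112.8
```

```text
off [0.0004 0.0007 0.1281] tw [-0.      0.0001  0.0008] now [0.4546 0.228  0.2621] yang 113.1 F [0.1 0.4 1. ] T [ 0.02  0.01 -0.02] op 0.0007 t 8.7167
off [0.0002 0.0004 0.1279] tw [-0.     -0.      0.0005] now [0.4543 0.2282 0.2619] yang 113.0 F [ 0.2  0.1 -0.3] T [-0.    0.01  0.02] op 0.0006 t 8.8833
```

```bash
python3 -m crank '[{"offset":[0,0,0.04],"twist":[0,0,0]},{"offset":[0,0,0.08],"twist":[0,0,0]},{"offset":[0,0,0.11],"twist":[0,0,0]},{"offset":[0,0,0.128],"twist":[0,0,0]},{"offset":[0,0,0.128],"twist":[0,0,0]}]' >/dev/null; python3 go.py .454 .2285 .134 112.8
python3 -m crank '[{"offset":[-0.015,0,0],"twist":[0,0,0]},{"offset":[-0.022,0,0],"twist":[0,0,0]},{"offset":[-0.022,0,0],"twist":[0,0,0]}]' >/dev/null;python3 go.py .454 .2285 .134 112.8
for i in 1 2 3; do python3 -m crank '[{"offset":[-0.003,0,0],"twist":[0,0,0]},{"offset":[-0.005,0,0],"twist":[0,0,0]},{"offset":[-0.005,0,0],"twist":[0,0,0]}]' >/dev/null;python3 go.py .454 .2285 .134 112.8; done
python3 - <<'E'
from h import *
a=[cv2.cvtColor(viewer.read_camera(n),cv2.COLOR_RGB2BGR) for n in("scene","top")]
cv2.imwrite("pics/a3.png",np.hstack([cv2.resize(a[0][195:300,280:412],(400,320)),cv2.resize(a[1][145:235,174:288],(400,316))[:316] if 0 else cv2.resize(a[1][145:235,174:288],(400,320))]))
E
```

```text
off [-0.0027  0.0036 -0.0038] tw [ 0.0001 -0.0013 -0.0005] now [0.4529 0.2241 0.1302] yang 112.6 F [-0.1 -0.6 -0.3] T [ 0.04 -0.02 -0.01] op 0.0005 t 9.3
off [0.0245 0.0035 0.0016] tw [-0.0001  0.0006 -0.0004] now [0.4779 0.2347 0.1357] yang 112.7 F [0.  0.4 0.2] T [ 0.05 -0.01 -0.03] op 0.0004 t 9.55
off [0.0273 0.0022 0.0008] tw [-0.      0.0002 -0.0002] now [0.48   0.2371 0.1349] yang 112.7 F [-0.2 -0.1  0.1] T [0.11 0.05 0.  ] op 0.0007 t 9.8
off [0.0317 0.0018 0.0003] tw [ 0.     -0.0002 -0.0001] now [0.4839 0.2391 0.1343] yang 112.8 F [-1.9 -0.7  2.5] T [-0.14  0.35 -0.05] op 0.0005 t 10.05
off [0.0371 0.0018 0.0001] tw [ 0.     -0.0001 -0.0001] now [0.4888 0.2412 0.1341] yang 112.8 F [-3.1 -1.1  2.2] T [-0.08  0.46 -0.01] op 0.0003 t 10.3
```

View pics/a3.png

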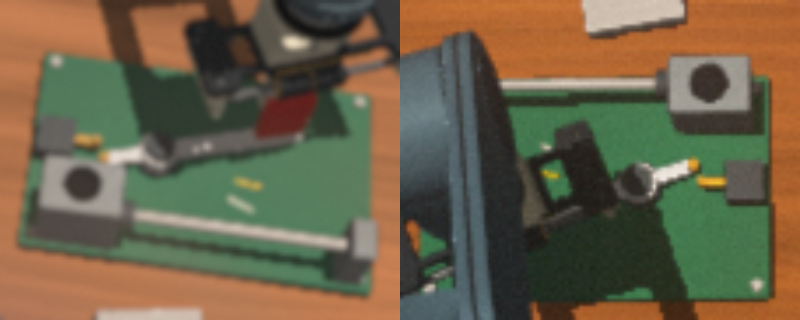

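Contact came where predicted, with the closed fingers against the pad's front face (left view around (285,115)). Now I compute the arc about the pivot.

```bash
cat > arc.py <<'E'
import sys,os,numpy as np
for sw in sys.argv[1:]:
    t=np.radians(112.8)-float(sw);p=np.array([.538,.1445])+.11*np.array([np.cos(t),np.sin(t)])-.0125*np.array([np.sin(t),-np.cos(t)])
    print(sw,end=" ",flush=True);os.system(f"python3 go.py {p[0]} {p[1]} .134 {np.degrees(t)} | cut -d' ' -f1-60 | sed 's/now.*F/F/'")
E
python3 arc.py .1 .2 .3 .36 .42
```

```text
.1 off [-0.0065  0.0025  0.0001] tw [ 0.     -0.0001  0.0158] F [-2.9  0.1  1.4] T [-0.03  0.43 -0.03] op 0.0007 t 10.4
.2 off [-0.0176  0.0021  0.0001] tw [ 0.     -0.0001  0.0317] F [-2.9  0.1  1.4] T [-0.03  0.43 -0.03] op 0.0007 t 10.4
.3 off [-0.0286  0.0006  0.0001] tw [ 0.     -0.0001  0.0476] F [-2.9  0.1  1.4] T [-0.03  0.43 -0.03] op 0.0007 t 10.4
.36 off [-0.035  -0.0008  0.0001] tw [ 0.     -0.0001  0.0572] F [-2.9  0.1  1.4] T [-0.03  0.43 -0.03] op 0.0007 t 10.4
.42 off [-0.0414 -0.0026  0.0001] tw [ 0.     -0.0001  0.0667] F [-2.9  0.1  1.4] T [-0.03  0.43 -0.03] op 0.0007 t 10.4
```

```bash
python3 -m crank '[{"offset":[-0.0065,0.002,0],"twist":[0,0,0.016]},{"offset":[-0.0175,0.002,0],"twist":[0,0,0.032]},{"offset":[-0.0285,0.0005,0],"twist":[0,0,0.0475]},{"offset":[-0.035,-0.001,0],"twist":[0,0,0.057]},{"offset":[-0.0415,-0.0025,0],"twist":[0,0,0.0665]}]' >/dev/null; python3 arc.py .42 .48 .54 .6 .64 .66
```

```text
.42 off [-0.0009  0.0003 -0.0006] tw [-0.0002 -0.0006 -0.0003] F [-5.1 -1.3  0.1] T [-0.3   0.76 -0.12] op 0.0003 t 10.8167
.48 off [-0.0076  0.0009 -0.0006] tw [-0.0002 -0.0006  0.0093] F [-5.1 -1.3  0.1] T [-0.3   0.76 -0.12] op 0.0003 t 10.8167
.54 off [-0.0142  0.0011 -0.0006] tw [-0.0002 -0.0006  0.0188] F [-5.1 -1.3  0.1] T [-0.3   0.76 -0.12] op 0.0003 t 10.8167
.6 off [-0.0208  0.0008 -0.0006] tw [-0.0003 -0.0006  0.0284] F [-5.1 -1.3  0.1] T [-0.3   0.76 -0.12] op 0.0003 t 10.8167
.64 off [-0.0253  0.0004 -0.0007] tw [-0.0003 -0.0006  0.0347] F [-5.1 -1.3  0.1] T [-0.3   0.76 -0.12] op 0.0003 t 10.8167
.66 off [-0.0275  0.0002 -0.0007] tw [-0.0003 -0.0006  0.0379] F [-5.1 -1.3  0.1] T [-0.3   0.76 -0.12] op 0.0003 t 10.8167
```

```bash
python3 -m crank '[{"offset":[-0.007,0.001,0],"twist":[0,0,0.0095]},{"offset":[-0.014,0.001,0],"twist":[0,0,0.019]},{"offset":[-0.0205,0.001,0],"twist":[0,0,0.0285]},{"offset":[-0.027,0,0],"twist":[0,0,0.038]},{"offset":[-0.027,0,0],"twist":[0,0,0.038]}]' >/dev/null; python3 -m crank '[{"offset":[0,0,0],"twist":[0,0,0]},{"offset":[0,0,0],"twist":[0,0,0]},{"offset":[0,0,0],"twist":[0,0,0]}]'>/dev/null;python3 arc.py .66
python3 - <<'E'
from h import *
a=[cv2.cvtColor(viewer.read_camera(n),cv2.COLOR_RGB2BGR) for n in("scene","top")]
cv2.imwrite("pics/a4.png",np.hstack([cv2.resize(a[0][195:300,280:412],(400,320)),cv2.resize(a[1][145:235,174:288],(400,320))]))
E
```

```text
.66 off [-0.0015  0.0001 -0.0006] tw [-0.0003 -0.0008  0.0004] F [-7.4  0.5  2.8] T [-0.07  1.15 -0.12] op 0.0007 t 11.4833
```

View pics/a4.png

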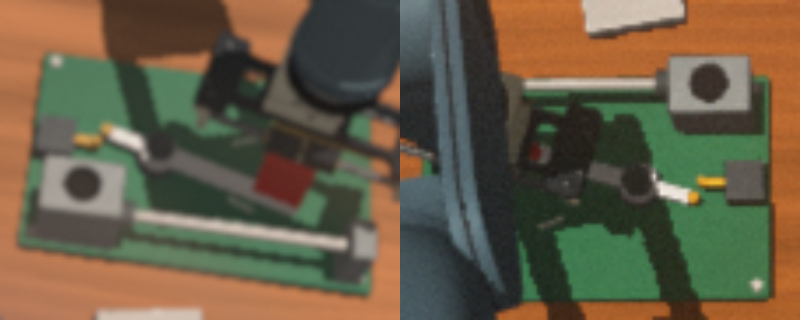

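The arm bar lies between the yellow mark and the white mark. Its tail, from (638,183) to (694,198) in the top view, puts it about 15° past the y axis, so swing is about 0.65. The 7.4 N push matches the spring there. It is past the click and short of the end stop.

```bash
python3 -m crank '[{"offset":[0,0,0],"twist":[0,0,0]},{"offset":[0,0,0],"twist":[0,0,0]},{"offset":[0,0,0],"twist":[0,0,0]}]'>/dev/null;python3 arc.py .66; python3 -c "
from bench import env;print(env.hand_in())"
```

```text
.66 off [-0.0016  0.0001 -0.0006] tw [-0.0003 -0.0008  0.0004] F [-8.  -0.4  3.4] T [-0.08  1.15 -0.15] op 0.0005 t 11.8333
the job is handed in; nothing more can be done
None
```

I turned the knob back to its zero stop, then pushed the tensioner past its click and held it still at about 0.65 rad. The job was handed in at about 12 s, with no result reported back.

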